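# Put the boat epoxy away and cap the spout

## Robot

A 7-joint arm with a two-finger parallel gripper is mounted at the origin on the work surface. World frame = base frame: x ahead of the robot, y to its left, z up, the work surface at z = 0. Lengths are in m, angles in rad, forces in N, time in s.
With the tool pointing down it reaches from about 0.35 to 0.9 m from the base axis. Payload 7.2 kg.
Tool frame: the origin (TCP) lies midway between the tips of the shut fingers; the grasp point (between the pads) lies 19 mm behind it; z points along the fingers, y is the line along which they close (so a half turn about z gives the same grasp; the last joint's range is limited). The gripper opens to 88 mm and grips with 3 to 60 N. Pads are 20 mm wide; open, the fingers measure 115 mm over their backs; the gripper's body (75 mm by 178 mm) begins 61 mm behind the grasp point.
Start: joints at [1.173, 0.411, -0.013, 1.596, 0.006, 1.134, -0.082], TCP at [0.202, -0.591, 0.223] pointing down, gripper open.
Joint ranges: [-2.95, 2.95], [-0.29, 1.99], [-1.47, 1.44], [0.14, 2.54], [-1.03, 4.17], [0.13, 1.85], [-2.86, 2.86]. Speed limits (rad/s): [2.39, 2.39, 3.01, 3.01, 3.14, 3.14, 3.14].

## Interface

Orientations are given as a unit quaternion [x, y, z, w].
In Python, from workcell import status, imaging, robot gives the robot as it stands. The module is installed in compiled form; this text tells all that it offers.
- The arm moves only by the shell command python3 -m handwheel 'ROWS' [FORCE]. ROWS is JSON, a list of rows, each a list of 5 numbers: the shift along the tool's x, y, z in units of 60 mm (1.0 is 60 mm), then the turn about the tool's z in units of 5 degrees (1.0 is 5 degrees), then the opening in per cent of the stroke, from 0 (shut) to 100 (fully open). A call has 1 to 10 rows; each row is the pose to reach, as a shift and turn from the pose commanded when the call began, along the tool's axes at that moment; what a row does not reach only later rows make up. A row lasts 1/8 s, in which the tool goes at most 62.5 mm and 10.7 degrees, less where a joint would pass 70% of its speed; a pose out of reach is approached as far as the arm can. A call with a gripper value outside its range is refused whole. The fingers move at their own pace and stop on an object; FORCE is the grip in N (left out, the last holds). Time passes only in rows, so rows that repeat a pose let the fingers close. It gives the time, the measured TCP pose, the force, the opening and the grip force at its end, in the units of the state.
- status.state(): the state, without advancing time (a new reading comes with each control period).
- imaging.camera(name): name is "side" or "top"; returns a dict with "frame" (420x560x3 uint8, red, green, blue), "vfov" (degrees; the focal length in pixels is half the picture's height over the tangent of half this angle, whatever the lens; pixels are square), "cx", "cy" (the principal point, pixels), "R" (3x3) and "t" (3): a world point X has camera coordinates R X + t. Camera axes: x right, y down, z forward; pixel columns grow to the right and rows downward; lengths in m; the calibration is good to about 2 mm. A picture is of the moment at which its call begins. There is no depth.
- robot.close_job(): hands the job in; it is judged then, once.
The state is a dict: "time": time; "joint_pos": joint angles; "joint_velocities": joint speeds; "joint_efforts": joint torques, N m; "eef_pos": TCP position; "eef_rot": TCP orientation; "force": force on the tool from outside, world axes, zero at the start; "ft_torque": the same for the moment, N m; "width": finger opening in m; "gripper_force": force on a finger pad.
Only numpy, scipy, OpenCV 4.12 (cv2) and the standard library are available. Lean on these libraries where they do the work, as an engineer would, in place of code of your own. Each camera call takes 0.05 s, during which the arm holds its last target. There are 200 camera calls.

## Task

Put the two bottles of boat epoxy away: stand the big resin bottle wholly on the larger round mat on the plywood riser and the small hardener bottle wholly on the smaller one, keeping both upright all the way and setting them down gently. Slide the loose spout cap down over the resin bottle's open spout until it is fully home on the grey collar. Leave the tin, the mixing pot and the wood offcut where they are, and let go of everything.

Things in the scene. Friction and masses are not known exactly. Their poses are not given: they have to be found in the camera images.
- resin: Resin bottle, 160 mm tall, loose, upright at the start, 250 to 460 g. White body 60 mm in diameter up to 82 mm with a paper label, shoulder sloping in to 96 mm, dark grey cylindrical collar 28 mm in diameter from 96 to 128 mm (good to grip), then an open dark grey spout: 16 mm in diameter up to 144 mm, tapering to 8 mm at the tip, 160 mm. Origin at the centre of its underside, z up its axis.
- seat (a point): Point on the resin bottle's axis at the top of its collar, 128 mm above its underside, at the foot of the spout: the cap's mouth rests here when fully home.
- hardener: Hardener bottle, 106 mm tall, loose, standing upright at the start, about 140 g, closed. White round body 40 mm in diameter up to 66 mm with a paper label, shoulder to 74 mm, dark grey screw top 24 mm in diameter from 74 to 106 mm (good to grip). Origin at the centre of its underside, z up its axis.
- cap: Loose dark grey spout cap: a round sleeve 46 mm tall, 25 mm outside and 19 mm inside diameter, closed at the top (bore 41 mm deep), standing on the bench with its mouth down. Origin at the centre of its mouth (lower end), z up its axis.
- mat_large: Larger round black rubber mat, 96 mm in diameter, 3 mm thick, fixed on the riser, at either end. Origin at the centre of its underside; its top face is 3 mm above.
- mat_small: Smaller round black rubber mat, 68 mm in diameter, 3 mm thick, fixed on the riser, at the other end. Origin at the centre of its underside; its top face is 3 mm above.
- riser: Low plywood riser fixed on the bench: board 120 mm deep (its x) and 360 mm wide (its y), its top 60 mm above the bench, with a strip along the far edge (10 mm thick) that stands 4 mm above the board. Origin under its centre on the bench. Mat centres lie 110 mm to either side of its centre, the tin near its middle.
- tin: Bystander: round tin 58 mm in diameter, 70 mm tall, loose, standing on the riser between the mats. Origin at the centre of its underside.
- pot: Bystander: empty white mixing pot, 72 mm across the rim, 75 mm tall, loose on the bench beside the riser. Origin at the centre of its underside.
- offcut: Bystander: wood offcut 100 x 60 x 22 mm (its x, y, z), loose on the bench beside the riser. Origin at the centre of its underside.
Things that resemble listed ones, but are neither listed nor needed, are in the scene too. Leave any green or red look-alike of the cap alone.

How it is judged:
At the end, for the whole second after the job is handed in: Resin within 20 mm of the larger mat's centre, hardener within 16 mm of the smaller mat's, both standing upright (0.07 rad) and at rest; cap on the spout, mouth within 4 mm of the collar top, centred within 4 mm, in line within 0.1 rad; tin, pot and offcut within 30 mm of their starts (horizontal distance between resin and mat_large below 0.02 m and z of resin in the frame of mat_large between 0 and 0.007 m and angle between each of resin, hardener's own z axis and vertical below 0.07 rad and linear speed of each of resin, hardener, cap below 0.02 m/s and horizontal distance between hardener and mat_small below 0.016 m and z of hardener in the frame of mat_small between 0 and 0.007 m and horizontal distance between cap and seat below 0.004 m and z of cap in the frame of seat between -0.004 and 0.004 m and angle between the z axis of cap and the z axis of resin, either way round below 0.1 rad and distance of each of tin, pot, offcut from where it was at the start of the episode below 0.03 m); the robot touches nothing.
It fails at once if a bottle is tipped more than 0.5 rad (about 29 degrees) from upright (angle between any of resin, hardener's own z axis and vertical above 0.5 rad).
It fails at once if a bottle is dropped: it falls free faster than 0.45 m/s (some 10 mm of fall) ((linear speed of resin above 0.45 m/s and contact force between resin and the fingers below 0.5 N) or (linear speed of hardener above 0.45 m/s and contact force between hardener and the fingers below 0.5 N)).
It fails at once if a bottle is rammed onto a mat or the riser (over 45 N) (contact force between any of resin, hardener and mat_large above 45 N or contact force between any of resin, hardener and mat_small above 45 N or contact force between any of resin, hardener and riser above 45 N).
It fails at once if the tin, the pot or the offcut is pushed more than 30 mm (distance of any of tin, pot, offcut from where it was at the start of the episode above 0.03 m).
It also fails if it takes over 72 s, if anything falls off the work surface, if the arm or the gripper's body presses on something with over 40 N, if the wrist force passes 120 N, or if a joint passes its speed limit or range.

## Working session

There is one attempt and no reset: what is moved stays moved. The work goes in short steps, Python scripts to look and compute and a shell command to move; the robot and the scene stay as the last step left them, time stands still between calls to the robot, and variables do not carry over. Pictures are saved under pics/ and viewed, at most 10 in all, crops included, and the job is handed in when it is done.

```bash
mkdir -p pics; cat > h.py <<'E'
import numpy as np, cv2
from workcell import status, imaging, robot
def snap(n,tag):
    c=imaging.camera(n); cv2.imwrite(f'pics/{tag}.png',cv2.cvtColor(c['frame'],cv2.COLOR_RGB2BGR)); np.savez(f'pics/{tag}.npz',**c); return c
def load(tag): return dict(np.load(f'pics/{tag}.npz'))
def K(c): 
    f=c['frame'].shape[0]/2/np.tan(np.radians(float(c['vfov']))/2); return f,float(c['cx']),float(c['cy'])
def ray(c,u,v):
    f,cx,cy=K(c); R=c['R'];o=-R.T@c['t']; d=R.T@np.array([(u-cx)/f,(v-cy)/f,1]); return o,d/np.linalg.norm(d)
def onz(c,u,v,z):
    o,d=ray(c,u,v); return o+d*(z-o[2])/d[2]
def proj(c,X):
    f,cx,cy=K(c); p=c['R']@np.array(X)+c['t']; return np.array([cx+f*p[0]/p[2],cy+f*p[1]/p[2]])
E
python3 - <<'E'
from h import *
for n in('top','side'):
    c=snap(n,n+'0'); print(n,K(c),c['frame'].shape,(-c['R'].T@c['t']).round(3),c['R'].round(3).tolist(),{k:v for k,v in c.items() if k not in('frame','R','t')})
s=status.state(); print(s)
E
```

```text
top (np.float64(412.1019270516061), 278.18006766692326, 208.98891352613617) (420, 560, 3) [0.385 0.008 1.038] [[-0.029, -1.0, 0.005], [-0.982, 0.028, -0.185], [0.185, -0.011, -0.983]] {'vfov': 54.005205357068256, 'cx': 278.18006766692326, 'cy': 208.98891352613617}
side (np.float64(494.89452918813976), 279.16677031410546, 211.2400369271861) (420, 560, 3) [0.003 0.522 0.93 ] [[-0.709, -0.705, -0.003], [-0.514, 0.521, -0.681], [0.482, -0.482, -0.732]] {'vfov': 45.98621365425911, 'cx': 279.16677031410546, 'cy': 211.2400369271861}
{'time': 0.1, 'joint_pos': array([ 1.17278061,  0.41184655, -0.01270727,  1.59693563,  0.0055606 ,
        1.13428363, -0.08224808]), 'joint_velocities': array([-0.0016919 , -0.00426719, -0.00014123, -0.00093994, -0.000676  ,
       -0.00041716, -0.00124426]), 'joint_efforts': array([ 2.17430279e-03, -5.89098644e+01,  6.43576663e-01, -2.91711903e+01,
       -5.37403522e-02,  1.44615123e-02,  6.70918757e-05]), 'eef_pos': array([ 0.2022487 , -0.59090437,  0.2218867 ]), 'eef_rot': array([ 9.86436926e-01,  1.64139187e-01, -1.51181740e-04, -7.03123406e-04]), 'force': array([-0.00187071, -0.45373277, -0.42752121]), 'ft_torque': array([ 0.02746118, -0.0212074 , -0.01489155]), 'gripper_force': 0.0, 'width': 0.08762928607735206}
```

View pics/top0.png

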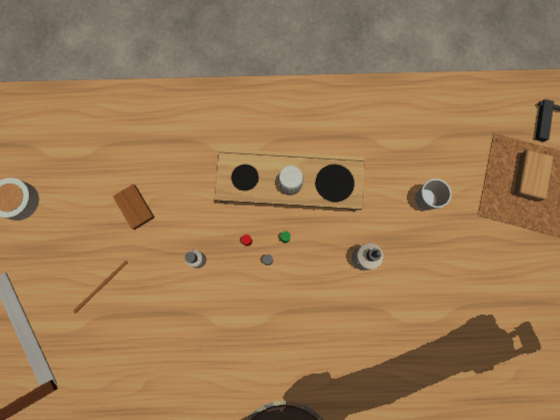

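View pics/side0.png

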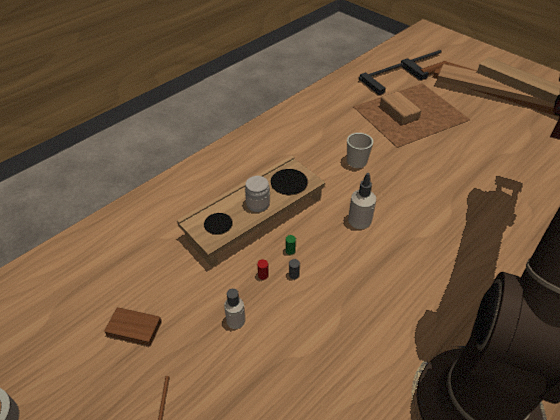

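The top view shows the grey cap at (267,260), the hardener at (194,258), the resin at (370,257), the small mat at (245,177) and the large mat at (335,183). In the side view the same things are at (294,269), (235,309), (363,205), (218,223) and (290,181).

```bash
python3 - <<'E'
from h import *
def blob(c,u,v,r,thr,lo=0):
    g=c['frame'].astype(int); m=((g.max(2)<thr)&(abs(g[...,0]-g[...,2])<30)).astype(np.uint8)
    w=np.zeros_like(m); w[v-r:v+r,u-r:u+r]=m[v-r:v+r,u-r:u+r]
    n,l,st,ce=cv2.connectedComponentsWithStats(w); i=1+np.argmax(st[1:,4]); return ce[i],st[i]
t,s=load('top0'),load('side0')
for nm,cs in dict(small=[(t,245,177,20,40),(s,218,223,20,40)],large=[(t,335,183,26,40),(s,290,181,26,40)]).items():
    for c,u,v,r,th in cs:
        ce,st=blob(c,u,v,r,th); print(nm,ce.round(1),st,onz(c,*ce,.063).round(4))
for nm,c,u,v,r in [('cap',t,267,260,12),('cap',s,294,269,16),('hard',t,194,258,14),('hard',s,234,298,14),('res',t,372,255,14),('res',s,366,188,16)]:
    ce,st=blob(c,u,v,r,95); print(nm,ce.round(1),st)
ims=[]
for c,u,v in [(t,267,260),(t,194,258),(t,370,257),(s,294,269),(s,235,309),(s,363,205)]:
    ims.append(cv2.resize(c['frame'][v-32:v+32,u-32:u+32],(256,256),interpolation=0))
cv2.imwrite('pics/crops.png',np.vstack([np.hstack(ims[:3]),np.hstack(ims[3:])])[...,::-1])
E
```

```text
small [244.5 177.1] [232 165  26  25 514] [0.6502 0.0778 0.063 ]
small [217.6 223.1] [204 213  28  21 457] [0.6493 0.0801 0.063 ]
large [334.2 182.7] [ 316  165   37   37 1075] [ 0.63   -0.1405  0.063 ]
large [288.6 181.4] [271 169  36  26 729] [ 0.6294 -0.1385  0.063 ]
cap [267.5 263. ] [263 261   9   4  11]
cap [293.6 268.8] [288 259  12  21 187]
hard [202.3 260.9] [198 254   8  14  40]
hard [232.1 297.8] [225 289  14  19 194]
res [371.9 254.6] [365 250  16  11 122]
res [364.7 186.9] [356 173  16  25 228]
```

View pics/crops.png

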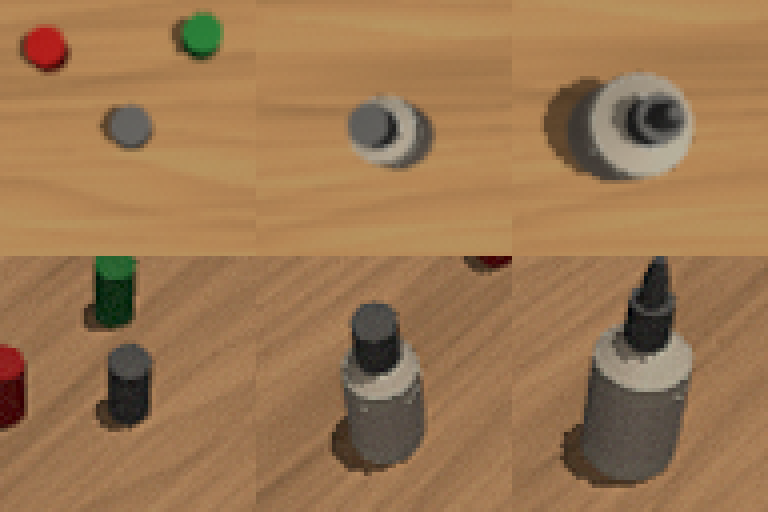

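```bash
python3 - <<'E'
from h import *
t,s=load('top0'),load('side0')
def tri(a,b):
    (o,d),(p,e)=ray(t,*a),ray(s,*b); A=np.stack([d,-e],1); k=np.linalg.lstsq(A,p-o,rcond=None)[0]
    P,Q=o+d*k[0],p+e*k[1]; return (P+Q)/2,np.linalg.norm(P-Q)
for n,a,b,z in [('cap',(267.1,259.2),(294,262.8),.046),('hard',(190.6,256.7),(232.2,293),.106),('restip',(370-32+39,225+28.5),(367,173.5),.16),('rescollar',(370-32+38,225+29.5),(365.2,183.5),.128)]:
    print(n,onz(t,*a,z).round(4),onz(s,*b,z).round(4),[np.round(x,4) for x in tri(a,b)])
print('res shoulder',onz(t,369.9,255.9,.082),onz(s,331+(641-512)/4,173+(358-256)/4,.082))
st=status.state(); 
from scipy.spatial.transform import Rotation as Ro
print(Ro.from_quat(st['eef_rot']).as_matrix().round(3).tolist())
E
```

```text
cap [0.4504 0.0278 0.046 ] [0.4509 0.0286 0.046 ] [array([0.4507, 0.0281, 0.0456]), np.float64(0.0009)]
hard [0.457  0.1985 0.106 ] [0.456  0.2014 0.106 ] [array([0.4577, 0.1996, 0.102 ]), np.float64(0.0011)]
restip [ 0.4481 -0.2083  0.16  ] [ 0.4499 -0.2091  0.16  ] [array([ 0.4484, -0.2075,  0.162 ]), np.float64(0.001)]
rescollar [ 0.4483 -0.2138  0.128 ] [ 0.4502 -0.2093  0.128 ] [array([ 0.4502, -0.2132,  0.1252]), np.float64(0.0042)]
res shoulder [ 0.44870818 -0.21071402  0.082     ] [ 0.44707529 -0.20687893  0.082     ]
[[0.946, 0.324, -0.001], [0.324, -0.946, 0.001], [-0.0, -0.001, -1.0]]
```

```bash
python3 -m handwheel '[[1,-0.8,0,1,100],[2,-1.6,0,2,100],[3,-2.4,0,3,100],[3.8,-3,0,3.8,100],[4.5,-3.5,0,3.8,100],[5.1,-4,0,3.8,100],[5.6,-4.4,0,3.8,100],[5.96,-4.69,0,3.8,100],[5.96,-4.69,0,3.8,100],[5.96,-4.69,0,3.8,100]]' 8
```

```text
time: 1.35
eef_pos: [0.4489, -0.2102, 0.2224]
eef_rot: [1.0, -0.001, -0.0, 0.0]
force: [-0.6, -0.4, 0.2]
width: 0.0876
gripper_force: 0.0
```

```bash
python3 -m handwheel '[[0,0.0,0.5,0,100],[0,0,1,0,100],[0,0,1.5,0,100],[0,0,1.85,0,60],[0,0,2.03,0,50],[0,0,2.03,0,40],[0,0,2.03,0,30],[0,0,2.03,0,25],[0,0,2.03,0,20],[0,0,2.03,0,20]]' 3; python3 -m handwheel '[[0,0,0,0,20],[0,0,0,0,20],[0,0,0,0,20],[0,0,0,0,20]]' 3;  python3 -c "
from h import *
snap('top','a');snap('side','a2')
a=load('top0');
c=np.hstack([cv2.resize(load('a')['frame'][220:290,330:410],(400,350)),cv2.resize(load('a2')['frame'][150:235,325:405],(376,400))[:350]])
cv2.imwrite('pics/c1.png',c[...,::-1])"
```

```text
time: 2.6
eef_pos: [0.4499, -0.2097, 0.1013]
eef_rot: [1.0, -0.001, 0.0, 0.0]
force: [0.1, -1.7, 2.0]
width: 0.0282
gripper_force: 3.0
time: 3.1
eef_pos: [0.4499, -0.2096, 0.1011]
eef_rot: [1.0, -0.001, 0.0, 0.0]
force: [-0.2, -2.2, 4.7]
width: 0.0281
gripper_force: 3.0
```

View pics/c1.png

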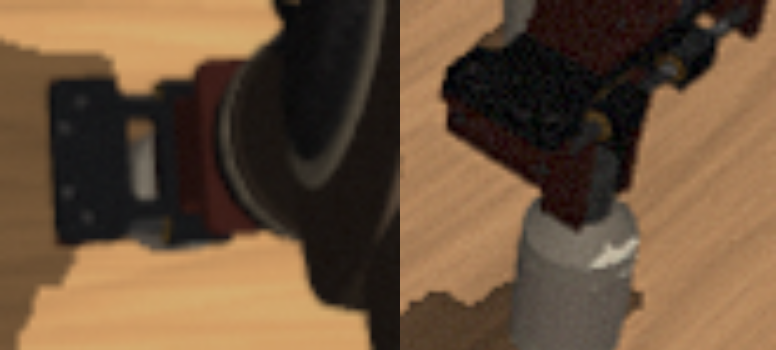

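Resin's collar is held: the opening reads 28.1 mm and the fingers straddle the collar in both crops. Next I squeeze once at 90° to centre it on the other axis.

```bash
python3 -c "
from h import *
print(status.state()['joint_pos'].round(2))"; python3 -m handwheel '[[0,0,0,0,50],[0,0,0,0,50],[0,0,0,2,50],[0,0,0,4,50],[0,0,0,6,50],[0,0,0,8,50],[0,0,0,10,50],[0,0,0,12,50],[0,0,0,14,50],[0,0,0,16,50]]' 3
python3 -m handwheel '[[0,0,0,2,50],[0,0,0,2,40],[0,0,0,2,30],[0,0,0,2,20],[0,0,0,2,20],[0,0,0,2,20],[0,0,0,2,20]]' 3
```

```text
[ 0.5   0.35 -0.2   2.02  0.1   0.78 -1.33]
time: 4.45
eef_pos: [0.4491, -0.2086, 0.1004]
eef_rot: [0.764, -0.646, -0.001, 0.0]
force: [0.5, 0.3, -0.2]
width: 0.0438
gripper_force: 0.0
time: 5.32
eef_pos: [0.4493, -0.2093, 0.1007]
eef_rot: [-0.706, 0.708, 0.0, -0.0]
force: [-1.1, 0.2, -3.5]
width: 0.0274
gripper_force: 3.0
```

```bash
python3 -m handwheel '[[0,0,0,0,20],[0,0,0,0,20],[0,0,0,0,20],[0,0,-0.1,0,20],[0,0,-0.3,0,20],[0,0,-0.6,0,20],[0,0,-0.9,0,20],[0,0,-1.2,0,20],[0,0,-1.35,0,20],[0,0,-1.4,0,20]]' 30
python3 -m handwheel '[[-0.08,-0.2,0,0,20],[-0.2,-0.5,0,0,20],[-0.35,-0.9,0,0,20],[-0.5,-1.3,0,0,20],[-0.65,-1.7,0,0,20],[-0.8,-2.1,0,0,20],[-0.95,-2.5,0,0,20],[-1.1,-2.8,0,0,20],[-1.16,-3,0,0,20],[-1.16,-3,0,0,20]]'
python3 -c "
from h import *
snap('top','b');snap('side','b2')
s=status.state();print(s['eef_pos'],s['width'],s['force'])
c=np.hstack([load('b')['frame'][80:300,200:480],load('b2')['frame'][80:300,150:430]])
cv2.imwrite('pics/c2.png',cv2.resize(c,None,fx=1.4,fy=1.4)[...,::-1])"
```

```text
time: 6.58
eef_pos: [0.4498, -0.2094, 0.1856]
eef_rot: [-0.706, 0.708, -0.001, 0.0]
force: [0.5, 1.7, -3.5]
width: 0.0274
gripper_force: 30.0
time: 7.82
eef_pos: [0.6305, -0.1389, 0.1838]
eef_rot: [-0.707, 0.707, 0.0, -0.0]
force: [-0.1, 0.2, -4.5]
width: 0.0277
gripper_force: 30.0
[ 0.62919662 -0.14038467  0.18440287] 0.02742138494038899 [-0.71548288  0.11800997 -5.54123506]
```

View pics/c2.png

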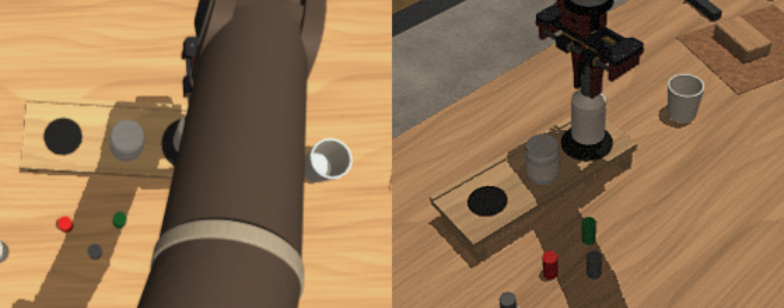

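The side view shows the resin upright over the large mat, clear of the tin at (543,157 in the crop). Now I lower it.

```bash
python3 -m handwheel '[[0,0,0.1,0,20],[0,0,0.2,0,20],[0,0,0.26,0,20],[0,0,0.29,0,20],[0,0,0.31,0,20],[0,0,0.325,0,20],[0,0,0.335,0,20],[0,0,0.335,0,20]]'
python3 -m handwheel '[[0,0,0.01,0,20],[0,0,0.02,0,20],[0,0,0.03,0,20],[0,0,0.03,0,20]]'
```

```text
time: 8.93
eef_pos: [0.6297, -0.14, 0.1647]
eef_rot: [-0.706, 0.708, -0.0, -0.0]
force: [0.3, 0.7, -3.6]
width: 0.0273
gripper_force: 30.0
time: 9.43
eef_pos: [0.6298, -0.14, 0.1637]
eef_rot: [-0.706, 0.708, -0.0, 0.0]
force: [-3.8, 0.1, 5.4]
width: 0.0271
gripper_force: 30.0
```

```bash
python3 -m handwheel '[[0,0,0,0,35],[0,0,0,0,45],[0,0,0,0,60],[0,0,0,0,60],[0,0,-0.2,0,60],[0,0,-0.5,0,60],[0,0,-0.9,0,60],[0,0,-1.3,0,60],[0,0,-1.5,0,60],[0,0,-1.5,0,60]]'
python3 -m handwheel '[[-0.5,0.5,0,0,60],[-1.1,1.1,0,0,60],[-1.8,1.8,0,0,60],[-2.4,2.4,0,0,60],[-2.8,2.85,0,0,60],[-2.8,2.98,0.3,0,60],[-2.8,2.98,0.8,0,60],[-2.8,2.98,1.2,0,60]]'
python3 - <<'E'
from h import *
t,s=snap('top','d'),snap('side','d2')
print(status.state()['eef_pos'].round(4))
c=np.hstack([cv2.resize(t['frame'][160:220,300:360],(400,400)),cv2.resize(s['frame'][120:210,260:350],(400,400))])
cv2.imwrite('pics/c3.png',c[...,::-1])
for z,n in((.223,'tip'),(.191,'collar'),(.063,'base')): print(n,proj(t,[.6298,-.14,z]),proj(s,[.6298,-.14,z]))
E
```

```text
time: 10.68
eef_pos: [0.6302, -0.1401, 0.2543]
eef_rot: [-0.707, 0.708, -0.001, 0.001]
force: [-1.0, -0.1, 0.4]
width: 0.053
gripper_force: 0.0
time: 11.68
eef_pos: [0.4499, 0.0307, 0.1793]
eef_rot: [0.708, -0.706, -0.0, 0.001]
force: [1.0, -0.2, -0.1]
width: 0.053
gripper_force: 0.0
[0.4492 0.0289 0.1789]
tip [344.75905977 163.49022519] [289.71619309 130.52013324]
collar [342.2979866  167.90056364] [289.54899601 141.43108069]
base [333.99430056 182.78109068] [288.94258655 181.00415167]
```

View pics/c3.png

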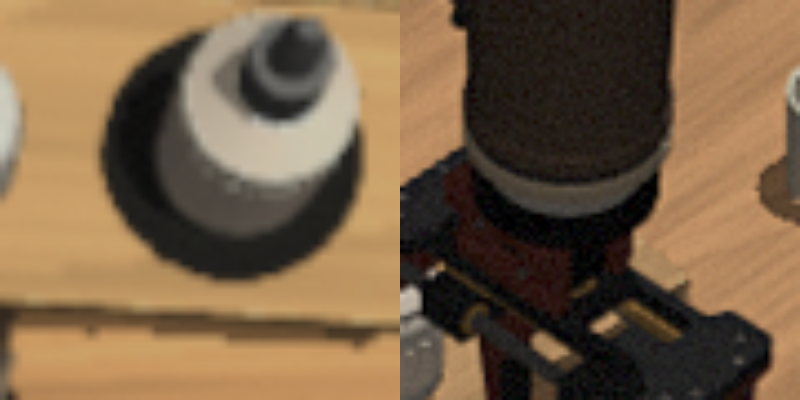

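The resin stands upright on the large mat, its tip near (345,165), as predicted. Now the cap.

```bash
python3 -m handwheel '[[0,-0.02,0.6,0,60],[0,-0.02,1.2,0,60],[0,-0.02,1.8,0,60],[0,-0.02,2.3,0,60],[0,-0.02,2.6,0,60],[0,-0.02,2.66,0,50],[0,-0.02,2.66,0,40],[0,-0.02,2.66,0,30],[0,-0.02,2.66,0,20],[0,-0.02,2.66,0,15]]' 3
python3 -m handwheel '[[0,0,0,0,15],[0,0,0,0,15],[0,0,0,0,50],[0,0,0,0,50],[0,0,0,-2,50],[0,0,0,-4,50],[0,0,0,-6,50],[0,0,0,-8,50],[0,0,0,-10,50],[0,0,0,-12,50]]' 3
python3 -m handwheel '[[0,0,0,-2,50],[0,0,0,-4,50],[0,0,0,-6,50],[0,0,0,-6,40],[0,0,0,-6,30],[0,0,0,-6,20],[0,0,0,-6,15],[0,0,0,-6,15],[0,0,0,-6,15]]' 3
```

```text
time: 13.02
eef_pos: [0.4529, 0.0285, 0.0219]
eef_rot: [-0.707, 0.708, -0.0, 0.001]
force: [0.1, -0.9, 5.2]
width: 0.0248
gripper_force: 3.0
time: 14.28
eef_pos: [0.4521, 0.0282, 0.0211]
eef_rot: [0.966, -0.257, -0.0, 0.0]
force: [-0.2, -0.5, -0.0]
width: 0.0438
gripper_force: 0.0
time: 15.4
eef_pos: [0.4524, 0.0284, 0.0213]
eef_rot: [1.0, -0.001, -0.0, 0.0]
force: [-1.1, -0.3, -0.7]
width: 0.0252
gripper_force: 3.0
```

```bash
python3 -m handwheel '[[0,0,0,0,15],[0,0,0,0,15],[0,0,-0.3,0,15],[0,0,-0.8,0,15],[0,0,-1.4,0,15],[0,0,-2,0,15],[0,0,-2.6,0,15],[0,0,-3.2,0,15],[0,0,-3.8,0,15],[0,0,-4.1,0,15]]' 15
python3 -m handwheel '[[0.2,0.2,0,0,15],[0.6,0.6,0,0,15],[1,1,0,0,15],[1.4,1.4,0,0,15],[1.8,1.8,0,0,15],[2.2,2.2,0,0,15],[2.6,2.5,0,0,15],[2.86,2.7,0,0,15],[2.96,2.81,0,0,15],[2.96,2.81,0,0,15]]'
python3 -m handwheel '[[0,0,0,0,15],[0,0,0,0,15]]'
python3 - <<'E'
from h import *
P=[]
t,s=snap('top','e'),snap('side','e2')
P=[status.state()['eef_pos']]
for i in range(4): imaging.camera('side'); P.append(status.state()['eef_pos'])
print(np.round(P,4), status.state()['width'])
c=cv2.resize(s['frame'][100:220,230:350],(600,600),interpolation=2)
cv2.imwrite('pics/c4.png',c[...,::-1])
for z in(.223,.191): print(proj(s,[.6298,-.14,z]))
E
```

```text
time: 16.65
eef_pos: [0.4529, 0.0283, 0.2692]
eef_rot: [1.0, -0.001, 0.001, -0.001]
force: [-0.7, 0.2, -0.8]
width: 0.0246
gripper_force: 15.0
time: 17.9
eef_pos: [0.6294, -0.141, 0.267]
eef_rot: [1.0, -0.001, -0.0, 0.0]
force: [0.1, -0.1, -0.0]
width: 0.0243
gripper_force: 15.0
time: 18.15
eef_pos: [0.6295, -0.1399, 0.2676]
eef_rot: [1.0, -0.001, 0.0, -0.0]
force: [-0.8, 0.4, -0.2]
width: 0.0248
gripper_force: 15.0
[[ 0.6296 -0.1401  0.2676]
 [ 0.6296 -0.1402  0.2676]
 [ 0.6297 -0.1403  0.2675]
 [ 0.6297 -0.1403  0.2675]
 [ 0.6297 -0.1404  0.2674]] 0.024388307977905824
[289.71619309 130.52013324]
[289.54899601 141.43108069]
```

View pics/c4.png

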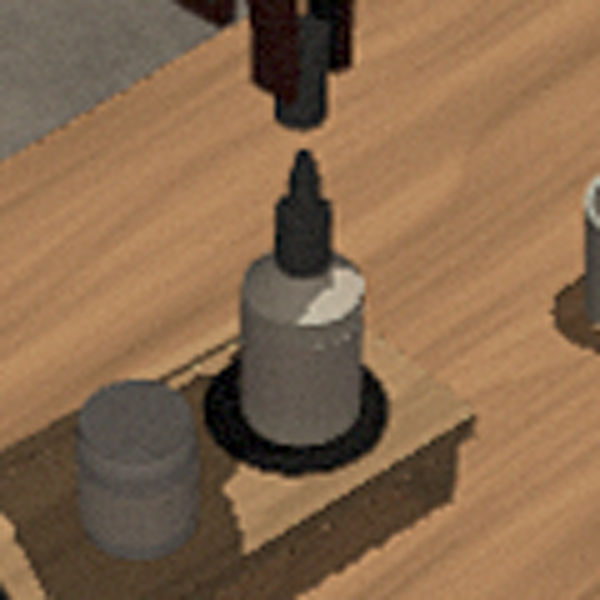

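In the side view the cap (mouth centre at about (302,122) in the crop) sits straight above the spout tip (304,152). I lower it.

```bash
python3 -m handwheel '[[0,0,0.15,0,15],[0,0,0.3,0,15],[0,0,0.4,0,15],[0,0,0.45,0,15],[0,0,0.5,0,15],[0,0,0.5,0,15]]'
python3 -m handwheel '[[0,0,0.05,0,15],[0,0,0.1,0,15],[0,0,0.15,0,15],[0,0,0.2,0,15],[0,0,0.2,0,15]]'
python3 -m handwheel '[[0,0,0.05,0,15],[0,0,0.1,0,15],[0,0,0.14,0,15],[0,0,0.17,0,15],[0,0,0.17,0,15]]'
```

```text
time: 19.2
eef_pos: [0.6297, -0.1406, 0.2373]
eef_rot: [1.0, -0.001, -0.0, 0.0]
force: [-0.1, 0.8, 0.5]
width: 0.0246
gripper_force: 15.0
time: 19.82
eef_pos: [0.6295, -0.1406, 0.225]
eef_rot: [1.0, -0.001, -0.0, -0.0]
force: [-0.1, -0.4, -0.5]
width: 0.0241
gripper_force: 15.0
time: 20.45
eef_pos: [0.6296, -0.1405, 0.2149]
eef_rot: [1.0, -0.001, -0.0, -0.0]
force: [-0.8, -0.3, -1.9]
width: 0.0244
gripper_force: 15.0
```

```bash
python3 -m handwheel '[[0,0,0.02,0,15],[0,0,0.03,0,15],[0,0,0.04,0,15],[0,0,0.04,0,15]]'
python3 -m handwheel '[[0,0,0.01,0,15],[0,0,0.02,0,15],[0,0,0.02,0,15]]'
```

```text
time: 20.95
eef_pos: [0.6297, -0.1406, 0.2127]
eef_rot: [1.0, -0.001, 0.0, 0.0]
force: [0.1, -1.6, -0.1]
width: 0.0245
gripper_force: 15.0
time: 21.32
eef_pos: [0.63, -0.1412, 0.2123]
eef_rot: [1.0, -0.001, 0.001, 0.0]
force: [-0.4, -0.7, 6.1]
width: 0.0242
gripper_force: 15.0
```

```bash
python3 -m handwheel '[[0,0,0,0,25],[0,0,0,0,40],[0,0,0,0,60],[0,0,0,0,60],[0,0,-0.2,0,60],[0,0,-0.5,0,60],[0,0,-0.9,0,60],[0,0,-1.2,0,60]]'
python3 -m handwheel '[[-0.3,-0.6,0,0,60],[-0.7,-1.4,0,0,60],[-1.1,-2.2,0,0,60],[-1.6,-3,0,0,60],[-2,-3.8,0,0,60],[-2.4,-4.6,0,0,60],[-2.7,-5.3,0.4,0,60],[-2.86,-5.67,1,0,60],[-2.86,-5.67,1.5,0,60],[-2.86,-5.67,1.5,0,60]]'
python3 - <<'E'
from h import *
t,s=snap('top','f'),snap('side','f2')
print(status.state()['eef_pos'].round(4),status.state()['joint_pos'].round(2))
c=np.hstack([cv2.resize(t['frame'][150:220,300:370],(400,400)),cv2.resize(s['frame'][110:210,240:340],(400,400))])
cv2.imwrite('pics/c5.png',c[...,::-1])
for z in(.237,.191): print(proj(s,[.6298,-.14,z]),proj(t,[.6298,-.14,z]))
E
```

```text
time: 22.32
eef_pos: [0.6301, -0.1409, 0.2859]
eef_rot: [1.0, -0.001, 0.001, 0.0]
force: [1.7, 1.0, 0.2]
width: 0.0527
gripper_force: 0.0
time: 23.58
eef_pos: [0.4578, 0.1995, 0.1927]
eef_rot: [1.0, -0.001, -0.001, 0.001]
force: [0.8, -1.2, -0.1]
width: 0.053
gripper_force: 0.0
[0.4595 0.1996 0.1948] [-1.05  0.25  0.65  1.96 -0.18  0.99 -1.89]
[289.79152475 125.60413916] [345.89416001 161.45608159]
[289.54899601 141.43108069] [342.2979866  167.90056364]
```

View pics/c5.png

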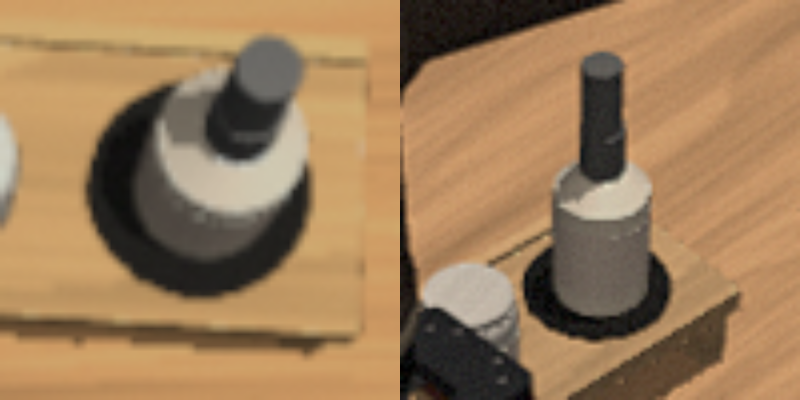

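The cap sits home on the collar and the bottle is upright: cap top at (270,68) in the top crop and (602,62) in the side crop. Now the hardener.

```bash
python3 -m handwheel '[[-0.02,0,0.4,0,60],[-0.02,0,0.9,0,60],[-0.02,0,1.4,0,60],[-0.02,0,1.75,0,60],[-0.02,0,1.9,0,50],[-0.02,0,1.9,0,40],[-0.02,0,1.9,0,30],[-0.02,0,1.9,0,20],[-0.02,0,1.9,0,15],[-0.02,0,1.9,0,15]]' 3
python3 -m handwheel '[[0,0,0,0,15],[0,0,0,0,15],[0,0,0,0,15]]' 20
```

```text
time: 24.92
eef_pos: [0.4581, 0.2003, 0.0801]
eef_rot: [1.0, -0.001, 0.001, -0.0]
force: [-0.1, -0.7, 5.2]
width: 0.0237
gripper_force: 3.0
time: 25.3
eef_pos: [0.4582, 0.2004, 0.0801]
eef_rot: [1.0, -0.001, 0.001, -0.0]
force: [0.1, 1.3, 7.1]
width: 0.0235
gripper_force: 20.0
```

```bash
python3 -m handwheel '[[0,0,-0.05,0,15],[0,0,-0.2,0,15],[0,0,-0.5,0,15],[0,0,-0.9,0,15],[0,0,-1.2,0,15],[0,0,-1.4,0,15],[0,0,-1.4,0,15]]'
python3 -m handwheel '[[0.2,0.12,0,0,15],[0.5,0.32,0,0,15],[0.9,0.57,0,0,15],[1.3,0.82,0,0,15],[1.7,1.07,0,0,15],[2.1,1.33,0,0,15],[2.5,1.58,0,0,15],[2.9,1.83,0,0,15],[3.15,2,0,0,15],[3.2,2.02,0,0,15]]'
python3 -m handwheel '[[0,0,0,0,15],[0,0,0.15,0,15],[0,0,0.25,0,15],[0,0,0.29,0,15],[0,0,0.31,0,15],[0,0,0.325,0,15],[0,0,0.335,0,15],[0,0,0.335,0,15]]'
```

```text
time: 26.18
eef_pos: [0.4578, 0.2001, 0.1642]
eef_rot: [1.0, -0.001, 0.0, -0.0]
force: [-0.7, 0.0, -1.3]
width: 0.0234
gripper_force: 20.0
time: 27.42
eef_pos: [0.6498, 0.0767, 0.1627]
eef_rot: [1.0, -0.002, -0.0, 0.001]
force: [1.0, 0.7, -0.8]
width: 0.0236
gripper_force: 20.0
time: 28.42
eef_pos: [0.6493, 0.0783, 0.1435]
eef_rot: [1.0, -0.001, 0.0, -0.0]
force: [-0.4, 1.2, -0.8]
width: 0.0235
gripper_force: 20.0
```

```bash
python3 -m handwheel '[[0,0,0.01,0,15],[0,0,0.015,0,15],[0,0,0.015,0,15],[0,0,0.015,0,15]]'
python3 -m handwheel '[[0,0,0.01,0,15],[0,0,0.015,0,15],[0,0,0.015,0,15]]'
```

```text
time: 28.92
eef_pos: [0.6496, 0.0783, 0.1433]
eef_rot: [1.0, -0.001, 0.0, -0.0]
force: [-1.2, 0.2, 5.7]
width: 0.0237
gripper_force: 20.0
time: 29.3
eef_pos: [0.6499, 0.0783, 0.1432]
eef_rot: [1.0, -0.001, 0.001, -0.0]
force: [-2.3, -1.0, 10.5]
width: 0.0237
gripper_force: 20.0
```

Hardener is in contact with the mat. I release it, retreat and check.

```bash
python3 -m handwheel '[[0,0,0,0,20],[0,0,0,0,35],[0,0,0,0,55],[0,0,0,0,55],[0,0,-0.2,0,55],[0,0,-0.6,0,55],[0,0,-1.2,0,55],[-0.5,-0.5,-1.8,0,55],[-1.2,-1.2,-2,0,55],[-2,-2,-2,0,55]]'
python3 -m handwheel '[[-0.5,-0.5,0,0,55],[-1.2,-1.2,0,0,55],[-1.2,-1.2,0,0,55],[-1.2,-1.2,0,0,55],[-1.2,-1.2,0,0,55]]'
python3 - <<'E'
from h import *
t,s=snap('top','g'),snap('side','g2')
c=np.hstack([t['frame'][120:280,100:460],s['frame'][100:340,80:440][:160]])
c=np.vstack([cv2.resize(t['frame'][130:250,160:460],(600,240)),cv2.resize(s['frame'][100:280,150:450],(600,360))])
cv2.imwrite('pics/c6.png',c[...,::-1])
E
```

```text
time: 30.55
eef_pos: [0.5331, 0.1956, 0.2636]
eef_rot: [1.0, -0.002, 0.001, -0.001]
force: [0.3, 1.0, 0.3]
width: 0.0485
gripper_force: 0.0
time: 31.18
eef_pos: [0.4626, 0.2656, 0.262]
eef_rot: [1.0, -0.002, 0.0, 0.0]
force: [0.1, -0.0, 0.4]
width: 0.0486
gripper_force: 0.0
```

View pics/c6.png

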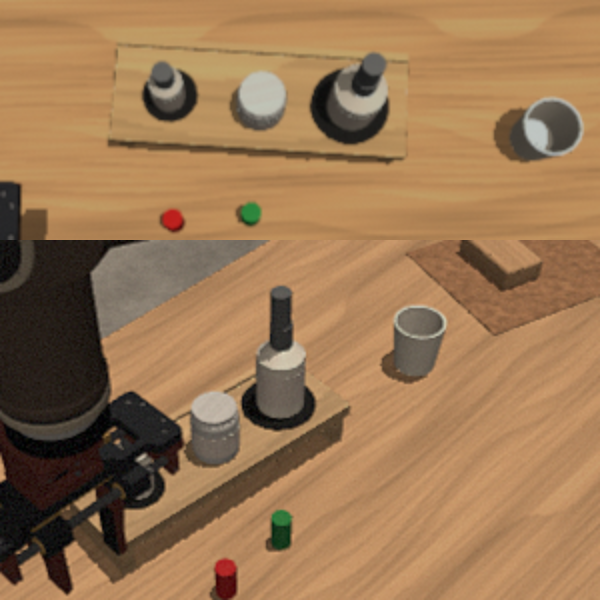

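Both bottles stand on their mats: the hardener at (168,90) and the capped resin at (360,90) in the top crop. The tin and pot have not moved, and the hand is clear.

```bash
python3 -c "
from workcell import robot
print(robot.close_job())"
```

```text
the job is handed in; nothing more can be done
None
```

The job is handed in at about 31 s of the 72 s allowed: both bottles stand upright on their mats, the cap is home on the resin's collar, and the tin and pot are where they were; the offcut was not in the final picture, but the arm never went near it.

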